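# Ready the crimp inspection camera

### The arm

A 6-joint arm with a two-finger parallel gripper is mounted at the origin on a cart in front of the work surface, level with it; the furniture and walls round the work are solid. World frame = base frame: x ahead of the robot, y to its left, z up, the work surface at z = 0. Lengths are in m, angles in rad, forces in N, time in s.
With the tool pointing down it reaches from about 0.25 to 0.725 m from the base axis. Payload 4 kg.
Tool frame: the origin (TCP) lies midway between the tips of the shut fingers; the grasp point (between the pads) lies 19 mm behind it (env.tcp_to_grasp is the distance from the TCP to the grasp point, in m); z points along the fingers, y is the line along which they close (so a half turn about z gives the same grasp; the last joint's range is limited). The gripper opens to 85 mm and grips with 20 to 120 N. Pads are 22 mm wide; open, the fingers measure 114 mm over their backs; the gripper's body (76 mm by 85 mm) begins 54 mm behind the grasp point. The pads swing forward as they close: fully open they stand 13 mm farther back than shut.
Start: joints at [1.144, 0.241, 0.005, 1.335, 0, 1.571], TCP at [0.207, 0.455, 0.231] pointing down, gripper open.
Joint ranges: [-2.72, 2.72], [-1.05, 1.87], [-1.09, 1.28], [-1.99, 2.15], [-1.42, 1.44], [-3.14, 3.14]. Speed limits (rad/s): [2.79, 2.79, 3.14, 3.14, 3.14, 3.14].

### API

Orientations are given as a 3x3 rotation matrix whose columns are the frame's x, y, z axes.
In Python, from rig import sensors, optics, hand_in, env gives the robot as it stands.
- The arm moves only by the tool arm_command, never from a script. Its argument "deltas" is a list of rows, each an object with "xyz": the shift along the tool's x, y, z in mm, a list of three; "angular": the turn, a rotation vector about the tool's x, y, z in degrees, a list of three; "grip": the opening, from -1 (shut) to 1 (fully open). In form: [{"xyz": [x, y, z], "angular": [rx, ry, rz], "grip": grip}, ...]. A call has 1 to 8 rows; each row is the pose to reach, as a shift and turn from the pose commanded when the call began, along the tool's axes at that moment; what a row does not reach only later rows make up. A row lasts 1/10 s, in which the tool goes at most 50 mm and 8.59 degrees, less where a joint would pass 70% of its speed; a pose out of reach is approached as far as the arm can. A call with a gripper value outside its range is refused whole. The fingers move at their own pace and stop on an object; the grip force is fixed at half the most. Time passes only in rows, so rows that repeat a pose let the fingers close. It gives the time, the measured TCP pose, the force, the opening and the grip force at its end, in the units of the state.
- sensors.observe(): the state, without advancing time (a new reading comes with each control period).
- optics.camera(name): name is "scene" or "side" or "wrist"; returns a dict with "color" (420x560x3 uint8, red, green, blue), "range_z" (420x560 float32, m along the optical axis (not along the pixel's ray), 0 where there is no reading), "fx", "fy", "cx", "cy" (pixels), "position" and "rotation" of the camera in the world. Camera axes: x right, y up, looking along -z (the intrinsics and any distortion apply to the point x, -y, -z); pixel columns grow to the right and rows downward; lengths in m; the calibration is good to about 2 mm. A picture is of the moment at which its call begins.
- hand_in(): hands the job in; it is judged then, once.
The state is a dict: "time_s": time; "joint_positions": joint angles; "joint_velocities": joint speeds; "joint_torque": joint torques, N m; "tcp_pos": TCP position; "orientation": TCP orientation; "force": force on the tool from outside, world axes, zero at the start; "ft_torque": the same for the moment, N m; "gripper_width": opening from 0.0 (shut) to 1.0 (fully open); "gripper_force": force on a finger pad.
Only numpy, scipy, OpenCV 4.12 (cv2) and the standard library are available. Lean on these libraries where they do the work, as an engineer would, in place of code of your own. Each camera call takes 0.05 s, during which the arm holds its last target. There are 200 camera calls.

### The job

Get the crimp inspection station ready: take the dust cap off the tilted camera lens and set it down, without dropping it, lying flat with its grip upward in the larger of the two round dishes. Then raise the light box's reflector lid to about 55 degrees from closed and leave it standing there, and last push the lamp lever all the way over, away from you, to switch the light on. Do not disturb the oil bottle, the vial or the tally counter.

Things in the scene. Friction and masses are not known exactly. Their poses are not given: they have to be found in the camera images.
- camera_unit: grey camera, fixed to the table: base plate 110 x 100 x 14 mm and a round barrel (76 mm wide) whose axis leans 35 degrees (0.611 rad) from vertical towards the unit's own -x; top about 185 mm high. Origin under the base at table height, 5 mm to -x of the base plate's centre; z up
- lens_mouth (a point): centre of the open end face of the lens tube, a tube of 56 mm outer diameter that stands 30 mm out of the barrel along the leaning axis; fixed in the camera at (-45, 0, 165) mm; axes as the camera's
- dust_cap: loose black cap, 80 g, over the lens tube with 2.5 mm play all round: 67 mm diameter, 22 mm high, 18 mm deep inside, on top a grip rib 46 mm long (own x), 12 mm thick (own y), 23 mm high. Origin at the centre of its open rim, z out through the rib (the lens axis at the start). At the start the rib runs up the slope, in the camera's x-z plane, its thickness level
- cap_grip (a point): middle of the cap's grip rib, 34 mm from the rim along the cap's z; the rib reaches 11 mm farther
- dish_large: round aluminium dish, fixed, 98 mm outer and 90 mm inner diameter, 20 mm high, inner floor 5 mm above the table; the cap goes here. Origin under its centre at table height
- dish_small: round aluminium dish of the same shape but only 62 mm outer and 54 mm inner diameter (too small for the cap), 20 mm high, fixed. Origin under its centre. The two dishes may stand either way round
- lightbox: grey flat light box, fixed, 150 (x) x 250 (y) x 40 mm high, front to own -x. The lid lies on its right part (centred 40 mm to own -y), the lamp lever stands on its left part (90 mm to own +y). Origin under its centre at table height
- reflector_lid (a joint): angle of the lid above closed, rad: 0 flat on the box, grows as the front edge rises; stiff, stays where it is left; stop at 1.9. To be set to about 55 degrees (0.96 rad). The lid is a plate 125 x 150 x 10 mm hinged along the box's far edge; moving its handle takes about 6 N
- lid_hinge (a point): middle of the lid's hinge axis, 46 mm above the table; fixed in the light box at (66, -40, 46) mm; the axis is the light box's y, axes as the light box's
- lid_handle (a point): middle of the lid's handle: a round steel bar of 10 mm diameter along y, clear length 86 mm, held parallel to the lid's front edge with a free gap of 29 mm between bar and edge; 161 mm from the hinge axis towards the front and 4 mm above it when closed (50 mm above the table); turns with the lid
- lamp_lever (a joint): angle of the lamp lever, rad: 0 leaning towards the light box's own -x (off), 1.0 leaning to own +x (on, the stop); stays where it is left
- lamp_lever_tip (a point): tip of the lamp lever, an 80 mm toggle on a black block on the light box's left part; swings in the light box's x-z plane
- oiler: white oil bottle with red spout, 42 mm wide, 130 mm high, loose bystander; origin under its base
- vial: small capped sample vial, 30 mm wide, 64 mm high, loose bystander; origin under its base
- tally: round hand tally counter, 42 x 51 x 20 mm, loose bystander; origin under its base
Mind the look-alikes: they are no part of the job. Of the things shaped like the dust_cap, the black one is meant.

How it is judged:
On the way, in this order (a step that is already met when the one before it is completed fails the run):
1. the dust cap is held by the fingers, clear of the lens (rim over 60 mm from the lens mouth) (distance between dust_cap and lens_mouth above 0.06 m and contact force between the fingers and dust_cap above 0.3 N), for 0.1 s.
2. the cap lies flat, grip up, on the floor of the larger dish, released (horizontal distance between dust_cap and dish_large below 0.015 m and z of dust_cap in the frame of dish_large below 0.01 m and angle between dust_cap's own z axis and vertical below 0.12 rad and contact force between the fingers and dust_cap below 0.1 N and linear speed of dust_cap below 0.03 m/s), for 0.2 s.
3. the reflector lid stands at 0.82 to 1.10 rad (47 to 63 degrees) (value of joint reflector_lid between 0.82 and 1.1 rad and velocity of joint reflector_lid below 0.05 rad/s), for 0.4 s.
4. the lamp lever is over (at least 0.85 rad) (value of joint lamp_lever above 0.85 rad), for 0.2 s.
At the end, for the whole second after the job is handed in: The cap lies released and at rest on the floor of the larger dish (centre within 15 mm of the dish's, rim under 10 mm above the dish's underside, tilted under 0.12 rad, grip up); the lid stands still at 0.82 to 1.10 rad; the lamp lever is at 0.85 rad or more (all of step 2 and all of step 3 and value of joint lamp_lever above 0.85 rad); the robot touches nothing.
It fails at once if the oil bottle moved more than 40 mm (distance of oiler from where it was at the start of the episode above 0.04 m).
It fails at once if the sample vial moved more than 40 mm (distance of vial from where it was at the start of the episode above 0.04 m).
It fails at once if the tally counter moved more than 40 mm (distance of tally from where it was at the start of the episode above 0.04 m).
It fails at once if the dust cap was dropped (moving faster than 0.7 m/s with no finger touching it) (linear speed of dust_cap above 0.7 m/s and contact force between the fingers and dust_cap below 0.05 N).
It also fails if it takes over 64 s, if anything falls off the work surface, if the arm or the gripper's body presses on something with over 40 N, if the wrist force passes 120 N, or if a joint passes its speed limit or range.

## Working session

There is one attempt and no reset: what is moved stays moved. The work goes in short steps, Python scripts to look and compute and a tool call to move; the robot and the scene stay as the last step left them, time stands still between calls to the robot, and variables do not carry over. Pictures are saved under pics/ and viewed, at most 10 in all, crops included, and the job is handed in when it is done.

Besides the shell and the picture viewer there is one more tool, called as name(argument=value, ...) on one line, values as JSON. arm_command: Moves the arm, as the interface text tells. Its arguments: {"type":"object","properties":{"deltas":{"type":"array"}},"required":["deltas"]}

```bash
ls; mkdir -p pics; cat > h.py <<'E'
import numpy as np, cv2
from rig import sensors, optics, env
def cloud(c):
    d=c["range_z"]; v,u=np.indices(d.shape)
    P=np.stack([(u-c["cx"])/c["fx"]*d,-(v-c["cy"])/c["fy"]*d,-d],-1)
    W=P@np.array(c["rotation"]).T+np.array(c["position"]); W[d==0]=np.nan
    return W
def save(c,n): cv2.imwrite(n,cv2.cvtColor(c["color"],cv2.COLOR_RGB2BGR))
E
python3 - <<'E'
from h import *
import pickle
o={n:optics.camera(n) for n in("scene","side")}
pickle.dump(o,open("o.pkl","wb"))
for n in o:
    save(o[n],f"pics/{n}0.png"); print(n,o[n]["position"],o[n]["rotation"],o[n]["fx"],[k for k in o[n]])
print(env.tcp_to_grasp, sensors.observe())
E
```

```text
pics
scene [ 0.04229515 -0.64106392  0.98221825] [[ 0.76791465  0.47240694 -0.43259539]
 [-0.64055138  0.56526956 -0.51977328]
 [-0.0010115   0.67624109  0.73667969]] 478.17477486674727 ['color', 'range_z', 'fx', 'fy', 'cx', 'cy', 'position', 'rotation']
side [0.2998484  0.61375344 0.84121453] [[-0.92588995  0.27846448 -0.25531418]
 [-0.3774209  -0.65178377  0.65782321]
 [ 0.01677076  0.70543281  0.70857836]] 408.92733981648166 ['color', 'range_z', 'fx', 'fy', 'cx', 'cy', 'position', 'rotation']
0.0187 {'time_s': 0.1, 'joint_positions': array([ 1.14400215e+00,  2.41329274e-01,  3.85041132e-03,  1.33521522e+00,
       -1.35711271e-05,  1.57079446e+00]), 'joint_velocities': array([ 1.38704650e-03, -1.50435386e-03,  2.28859924e-03, -4.73971301e-04,
        3.96304114e-05, -9.42754700e-04]), 'joint_torque': array([ 1.79723054e-03, -3.73136973e+01,  2.53010041e+01,  1.08503186e-02,
        1.38210175e-04, -2.95851834e-06]), 'tcp_pos': array([0.20674266, 0.45462271, 0.23050291]), 'orientation': array([[-9.10298272e-01,  4.13952240e-01, -7.73230904e-04],
       [ 4.13952962e-01,  9.10296623e-01, -1.73313966e-03],
       [-1.35675638e-05, -1.89775526e-03, -9.99998199e-01]]), 'force': array([ 0.39947927, -0.08565203, -0.34104781]), 'ft_torque': array([ 0.02268121, -0.01978355,  0.05118529]), 'gripper_force': 0.0, 'gripper_width': 0.9985645749179486}
```

```bash
python3 -c "
import cv2,numpy as np
a=[cv2.imread(f'pics/{n}0.png') for n in('scene','side')]
cv2.imwrite('pics/both.png',cv2.resize(np.hstack(a),(800,300)))"
```

```text
(no output)
```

View pics/scene0.png

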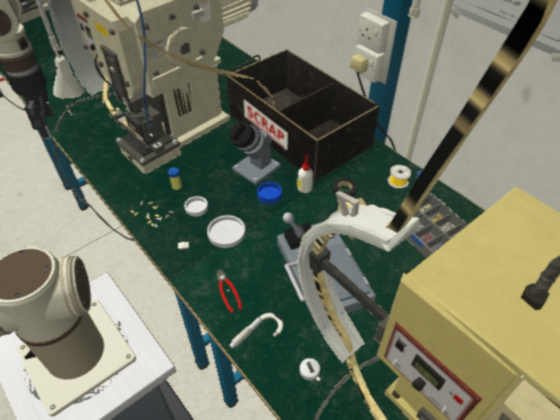

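View pics/side0.png

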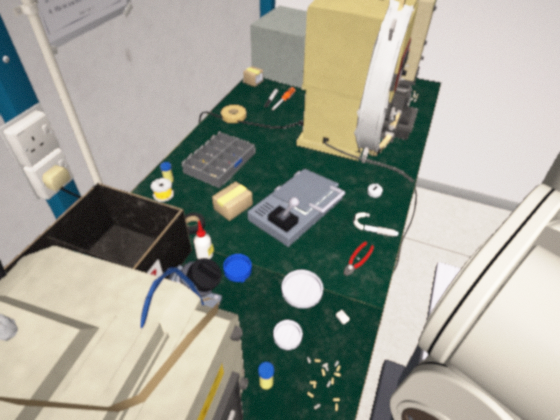

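Scene view: camera unit at about (257,150) with the black cap near (246,135). The blue cap-shaped part at (269,192) is a look-alike, and so is the white spool at (400,176). The large dish is at (226,231), the small dish at (196,206), the light box at (325,265), the oiler at (306,178), the vial at (175,178) and the tally at (310,369). The black cap on the tilted lens fits the description. I'll confirm it in an enlarged crop and measure.

```bash
python3 - <<'E'
from h import *
import pickle
o=pickle.load(open("o.pkl","rb"))
A=cv2.imread("pics/scene0.png");B=cv2.imread("pics/side0.png")
f=lambda I,x,y,w,h:cv2.resize(I[y:y+h,x:x+w],(400,300),interpolation=cv2.INTER_CUBIC)
cv2.imwrite("pics/crop1.png",np.vstack([np.hstack([f(A,215,105,100,75),f(B,170,220,100,75)]),np.hstack([f(A,260,200,140,105),f(B,230,160,120,90)])]))
S=cloud(o["scene"]);D=cloud(o["side"])
def circ(p):
    M=np.c_[2*p,np.ones(len(p))];s=np.linalg.lstsq(M,(p**2).sum(1),rcond=None)[0];return s[:2],np.sqrt(s[2]+s[:2]@s[:2])
for n,W,px in(("scene",S,[(226,231),(196,206)]),("side",D,[(302,289),(288,334)])):
    for u,v in px:
        c=W[v,u,:2]; q=W.reshape(-1,3); m=(np.hypot(*(q[:,:2]-c).T)<.07)&(abs(q[:,2]-.019)<.004)
        m&= np.hypot(*(q[:,:2]-c).T)<(.065 if px.index((u,v))==0 else .045)
        print(n,"dish",c,W[v,u,2],m.sum(),"fit rim",circ(q[m,:2]))
q=np.vstack([S.reshape(-1,3),D.reshape(-1,3)]);q=q[~np.isnan(q[:,0])]
np.save("q.npy",q)
print("box px",S[265,325],D[205,300],"cam",S[150,262],S[135,246],"oiler",S[178,306],"vial",S[178,175],"tally",S[369,310])
# box: z profile
c=S[265,325,:2]; r=q[np.hypot(*(q[:,:2]-c).T)<.25]
print("hist z",np.histogram(r[:,2],bins=np.arange(-.004,.12,.004)))
E
```

```text
scene dish [0.44938582 0.07256857] 0.00519948824764771 189 fit rim (array([0.44645519, 0.06581074]), np.float64(0.04678340835104388))
scene dish [0.43632761 0.19637593] 0.008850637325593436 121 fit rim (array([0.43502659, 0.19135059]), np.float64(0.028809606016130883))
side dish [0.44503685 0.06366323] 0.003639278961978132 233 fit rim (array([0.44559729, 0.06658396]), np.float64(0.04675220620341971))
side dish [0.43319887 0.1887361 ] 0.006669399134969556 179 fit rim (array([0.4339126 , 0.19224401]), np.float64(0.028824271078004962))
box px [ 0.40846463 -0.32097617  0.31049624] [ 0.53155237 -0.15069632  0.06249017] cam [0.65715724 0.17689364 0.10278205] [0.614184   0.18814241 0.17150674] oiler [0.70482156 0.04341101 0.06338078] vial [0.43363108 0.29003599 0.0485911 ] tally [ 0.36097382 -0.35449784  0.01937135]
hist z (array([ 2515, 17607,  5395,   620,   500,   497,   375,   271,    99,
         133,   576,   518,   131,   304,   989,  1079,   718,   370,
         315,   311,   298,   174,   127,   126,    99,    72,    61,
          77,    38,    52]), array([-0.004,  0.   ,  0.004,  0.008,  0.012,  0.016,  0.02 ,  0.024,
        0.028,  0.032,  0.036,  0.04 ,  0.044,  0.048,  0.052,  0.056,
        0.06 ,  0.064,  0.068,  0.072,  0.076,  0.08 ,  0.084,  0.088,
        0.092,  0.096,  0.1  ,  0.104,  0.108,  0.112,  0.116]))
```

View pics/crop1.png

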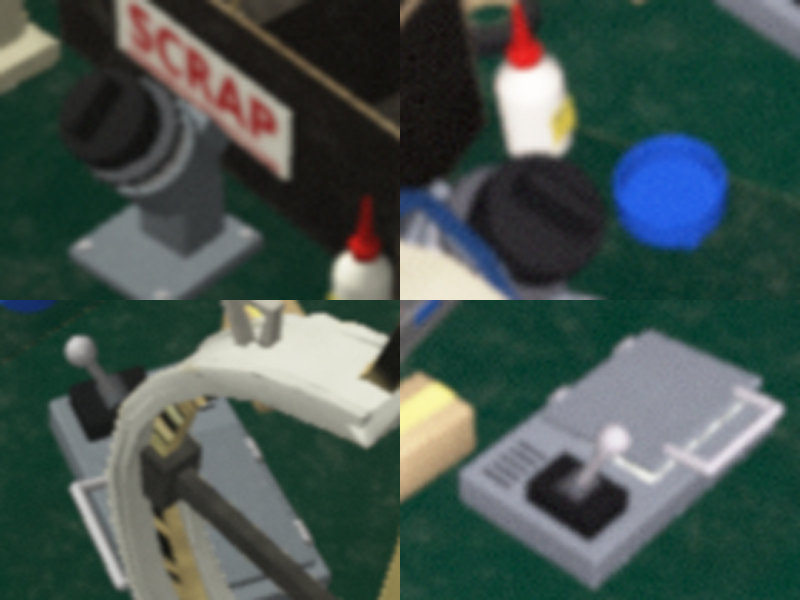

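The crop confirms it: the black cap with its rib sits on the lens, and the blue part lies open side up on the table. The light box's handle faces the robot and its lever is on the +y side. Next I'll measure the box, cap and obstacles.

```bash
python3 - <<'E'
from h import *
import pickle
np.set_printoptions(precision=4,suppress=True)
o=pickle.load(open("o.pkl","rb"))
S=cloud(o["scene"]);D=cloud(o["side"]);c=o["side"]["color"].astype(int);cs=o["scene"]["color"].astype(int)
# light box in side view: greyish non-green pixels in window
sub=np.zeros(c.shape[:2],bool); sub[165:245,245:350]=1
q=D[sub];q=q[(q[:,0]>.38)&(q[:,0]<.7)&(q[:,1]<.02)&(q[:,1]>-.36)]
for lo,hi in((.036,.0445),(.046,.056),(.036,.056)):
    m=(q[:,2]>lo)&(q[:,2]<hi); r=cv2.minAreaRect(q[m,:2].astype(np.float32)); print(lo,hi,m.sum(),r, cv2.boxPoints(r).tolist())
print(np.histogram(q[:,2],bins=np.arange(.03,.13,.004))[0])
# lever tip (light ball)
m=(D[...,2]>.095)&sub&(D[...,2]<.16); print("tip",np.nanmean(D[m],0),np.nanmax(D[m][:,2]),m.sum())
# handle: bright pixels
br=(c.min(-1)>170)&sub; h=D[br];h=h[(h[:,2]>.04)&(h[:,2]<.062)];print("bright",len(h),cv2.minAreaRect(h[:,:2].astype(np.float32)),np.median(h[:,2]))
# cap, dark pixels
for n,W,C,(x,y,w,hh) in(("scene",S,cs,(225,115,35,40)),("side",D,c,(185,255,42,42))):
    m=np.zeros(C.shape[:2],bool);m[y:y+hh,x:x+w]=1;m&=(C.max(-1)<75)
    p=W[m];p=p[(p[:,2]>.1)&(p[:,2]<.24)&(abs(p[:,0]-.62)<.1)&(abs(p[:,1]-.18)<.08)]
    print(n,"cap",len(p),np.median(p,0),p.min(0),p.max(0)); np.save(f"cap_{n}.npy",p)
q=np.vstack([S.reshape(-1,3),D.reshape(-1,3)]);q=q[~np.isnan(q[:,0])]
m=(abs(q[:,2]-.014)<.0035)&(abs(q[:,0]-.66)<.1)&(abs(q[:,1]-.17)<.1)
bp=q[m]; print("base",len(bp),cv2.minAreaRect(bp[:,:2].astype(np.float32)),bp.min(0),bp.max(0)); 
# obstacle map: max height on 5cm grid
X=np.arange(.2,.9,.05);Y=np.arange(-.5,.5,.05)
print("maxz cm rows x",X[0],"cols y",Y[0])
for x in X: print("%.2f"%x,[int(100*q[(abs(q[:,0]-x)<.025)&(abs(q[:,1]-y)<.025),2].max(initial=0)) for y in Y])
E
```

```text
0.036 0.0445 1177 ((0.5730624198913574, -0.19539892673492432), (0.2524123191833496, 0.18917453289031982), 70.87879180908203) [[0.44235268235206604, -0.2836582660675049], [0.6210900545120239, -0.34562572836875916], [0.7037721872329712, -0.10713958740234375], [0.5250347852706909, -0.04517212510108948]]
0.046 0.056 596 ((0.5682466626167297, -0.19684059917926788), (0.22596770524978638, 0.19151416420936584), 59.632266998291016) [[0.42850884795188904, -0.2459130883216858], [0.5937469601631165, -0.342732697725296], [0.707984447479248, -0.14776811003684998], [0.542746365070343, -0.050948500633239746]]
0.036 0.056 1793 ((0.5794000625610352, -0.19759616255760193), (0.2524123191833496, 0.2025899738073349), 70.87879180908203) [[0.44235268235206604, -0.2836582660675049], [0.6337653398513794, -0.3500202000141144], [0.7164474725723267, -0.11153405904769897], [0.5250347852706909, -0.04517212510108948]]
[ 74 312 842 100  89 299 419 463 591 150 103  14   4   3   3   4   5   4
   2   4   4   3   1   0]
tip [ 0.5311 -0.0809  0.1329] 0.1484479989116101 105
bright 83 ((0.5423048734664917, -0.2230691909790
[... 744 characters left out ...]
29, 1, 0, 0, 0, 1, 2, 2, 2, 2, 0, 6, 0, 45, 45]
0.45 [46, 51, 50, 48, 44, 7, 7, 7, 0, 0, 2, 2, 2, 2, 2, 0, 6, 0, 46, 49]
0.50 [46, 46, 0, 0, 6, 6, 6, 7, 14, 14, 1, 2, 2, 0, 0, 1, 0, 37, 50, 50]
0.55 [46, 46, 0, 0, 6, 6, 6, 6, 15, 14, 0, 0, 4, 0, 0, 0, 0, 35, 46, 47]
0.60 [46, 46, 0, 4, 5, 6, 6, 6, 7, 6, 0, 4, 4, 16, 20, 17, 0, 32, 46, 46]
0.65 [46, 46, 0, 0, 1, 0, 5, 4, 4, 0, 0, 5, 4, 14, 18, 18, 0, 28, 46, 46]
0.70 [0, 0, 0, 0, 0, 0, 0, 5, 5, 0, 1, 13, 7, 2, 14, 13, 0, 26, 45, 45]
0.75 [0, 0, 0, 0, 0, 0, 5, 5, 5, 1, 2, 15, 15, 15, 16, 16, 21, 23, 38, 41]
0.80 [0, 0, 4, 4, 4, 4, 4, 0, 5, 2, 2, 16, 0, 0, 0, 14, 18, 0, 0, 16]
0.85 [0, 0, 4, 4, 4, 4, 4, 0, 0, 2, 2, 15, 0, 0, 0, 14, 0, 0, 0, 16]
```

```bash
cat > m.py <<'E'
from h import *
import pickle
np.set_printoptions(precision=4,suppress=True)
o=pickle.load(open("o.pkl","rb"))
W={n:cloud(o[n]) for n in o}
def seg(n,seedwin,zr,fn):
    x,y,w,h=seedwin;C=o[n]["color"].astype(int);m=np.zeros(C.shape[:2],bool);m[y:y+h,x:x+w]=1
    Z=W[n][...,2];m&=(Z>zr[0])&(Z<zr[1])&fn(C)
    k,l,s,_=cv2.connectedComponentsWithStats(m.astype(np.uint8));i=1+np.argmax(s[1:,4]);return l==i
notgreen=lambda C:~((C[...,1]>C[...,0]+12)&(C[...,1]>C[...,2]+4))
E
python3 - <<'E'
from m import *
D=W["side"]
m=seg("side",(245,165,105,80),(.034,.046),notgreen);r=cv2.minAreaRect(D[m][:,:2].astype(np.float32));print("boxtop",m.sum(),r,cv2.boxPoints(r))
m=seg("side",(245,165,105,80),(.049,.075),notgreen);p=D[m];r=cv2.minAreaRect(p[:,:2].astype(np.float32));print("lid",m.sum(),r,cv2.boxPoints(r))
s=np.linalg.lstsq(np.c_[p[:,:2],np.ones(len(p))],p[:,2],rcond=None)[0];print("plane",s,"tilt",np.hypot(*s[:2]),"dir",np.degrees(np.arctan2(s[1],s[0])))
m=seg("side",(245,165,105,80),(.025,.075),notgreen);r=cv2.minAreaRect(D[m][:,:2].astype(np.float32));print("box+lid+handle",m.sum(),r,cv2.boxPoints(r))
for n,w in(("scene",(225,150,65,40)),("side",(160,250,80,80))):
    m=seg(n,w,(.009,.019),notgreen);r=cv2.minAreaRect(W[n][m][:,:2].astype(np.float32));print("base",n,m.sum(),r,cv2.boxPoints(r))
# cap
p=np.vstack([np.load("cap_scene.npy"),np.load("cap_side.npy")])
best=None;rng=np.random.default_rng(0)
for _ in range(3000):
    a,b,c=p[rng.choice(len(p),3)];n=np.cross(b-a,c-a);L=np.linalg.norm(n)
    if L<2e-4: continue
    n/=L; n*=np.sign(n[2])
    if not .7<n[2]<.92: continue
    k=abs((p-a)@n)<.003
    if best is None or k.sum()>best[0]: best=(k.sum(),n,a,k)
k=best[3];q=p[k];c=q.mean(0);n=np.linalg.svd(q-c)[2][2];n*=np.sign(n[2])
print("cap plane",k.sum(),len(p),n,"tilt",np.degrees(np.arccos(n[2])),"lean dir",np.degrees(np.arctan2(n[1],n[0])),c)
h=(p-c)@n;print("h hist",np.histogram(h,bins=np.arange(-.05,.05,.004))[0])
for lo,hi in((-.004,.004),(.006,.02),(.018,.028)):
    t=p[(h>lo)&(h<hi)];print(lo,len(t),t.mean(0) if len(t) else 0)
E
```

```text
boxtop 1060 ((0.573972761631012, -0.13375167548656464), (0.13605163991451263, 0.15092548727989197), 71.21733093261719) [[ 0.4806 -0.1739]
 [ 0.6235 -0.2225]
 [ 0.6673 -0.0936]
 [ 0.5244 -0.0451]]
lid 1620 ((0.5286445021629333, -0.221430242061615), (0.15503963828086853, 0.16884861886501312), 69.83501434326172) [[ 0.4227 -0.2651]
 [ 0.5812 -0.3233]
 [ 0.6346 -0.1778]
 [ 0.4761 -0.1196]]
plane [-0.1054  0.0313  0.1226] tilt 0.10995905490483254 dir 163.45840699259819
box+lid+handle 3475 ((0.5437639355659485, -0.1848122477531433), (0.2538756728172302, 0.1729883998632431), 70.475830078125) [[ 0.4198 -0.2755]
 [ 0.5829 -0.3334]
 [ 0.6677 -0.0941]
 [ 0.5047 -0.0363]]
base scene 588 ((0.6620271801948547, 0.21340589225292206), (0.11183878779411316, 0.10291256755590439), 8.329303741455078) [[0.5992 0.2562]
 [0.6142 0.1544]
 [0.7248 0.1706]
 [0.7099 0.2724]]
base side 151 ((0.6310290098190308, 0.1768713891506195), (0.04002843424677849, 0.03483070060610771), 73.24120330810547) [[0.6086 0.1627]
 [0.6419 0.1527]
 [0.6535 0.191 ]
 [0.6201 0.2011]]
cap plane 712 1468 [-0.5636 -0.0662  0.8234] tilt 34.575848468077645 lean dir -173.30311799807308 [0.6093 0.2103 0.1672]
h hist [  1   9  18  54  36   4   1  28  44  40  65 108 605 113  43  40  46  84
 107  13   0   0   0   0]
-0.004 764 [0.6094 0.21   0.1672]
0.006 153 [0.6032 0.2079 0.1788]
0.018 203 [0.5967 0.2062 0.1853]
```

```bash
cat >> h.py <<'E'
from scipy.spatial.transform import Rotation as Ro
np.set_printoptions(precision=4,suppress=True)
def go(p,R,s=None):
    s=s or sensors.observe();R0=s["orientation"]
    d=R0.T@(np.array(p)-s["tcp_pos"])*1000;a=Ro.from_matrix(R0.T@R).as_rotvec(degrees=True)
    print("xyz",d.round(1),"ang",a.round(1),"rows>=",round(max(np.linalg.norm(d)/50,np.linalg.norm(a)/8.59),1)); return dict(tcp_pos=np.array(p),orientation=R)
def Rz(z,y):
    z=np.array(z)/np.linalg.norm(z);y=np.array(y)-np.dot(y,z)*z;y/=np.linalg.norm(y);return np.c_[np.cross(y,z),y,z]
cy=np.radians(8);ax=np.array([-np.sin(.611)*np.cos(cy),-np.sin(.611)*np.sin(cy),np.cos(.611)])
ycam=np.array([-np.sin(cy),np.cos(cy),0]);mouth=np.array([.6125,.2068,.165]);Rcap=Rz(-ax,ycam)
Rdn=Rz([0,0,-1],ycam);dish=np.array([.446,.0662,0])
E
python3 - <<'E'
from m import *
q=np.load("q.npy");m=(q[:,2]>.16)&(q[:,1]>-.42)&(q[:,1]<0)&(q[:,0]>.2)&(q[:,0]<.75)
for y in np.arange(-.42,0,.03):
    t=q[m&(abs(q[:,1]-y)<.015)]
    if len(t):print("y%.2f"%y,len(t),t.min(0),t.max(0))
s=go([.40,.25,.30],Rdn); s=go(mouth+.097*ax,Rcap,s); s=go(mouth+.007*ax,Rcap,s)
E
```

```text
y-0.42 547 [ 0.3813 -0.42    0.295 ] [ 0.4412 -0.405   0.5101]
y-0.39 1164 [ 0.3812 -0.405   0.1602] [ 0.44   -0.375   0.5005]
y-0.36 1675 [ 0.3797 -0.375   0.1601] [ 0.4452 -0.345   0.5037]
y-0.33 2177 [ 0.3794 -0.345   0.1602] [ 0.4446 -0.315   0.4984]
y-0.30 3099 [ 0.3775 -0.315   0.1612] [ 0.4454 -0.285   0.428 ]
y-0.27 712 [ 0.3819 -0.285   0.2491] [ 0.4445 -0.275   0.3636]
xyz [-260.6 -106.4  -69.3] ang [ -0.1  -0.  -32.5] rows>= 5.8
xyz [-148.8  -72.4   55.5] ang [  0. -35.   0.] rows>= 4.1
xyz [ 0.  0. 90.] ang [0. 0. 0.] rows>= 1.8
```

arm_command(deltas=[{"xyz": [-30, -12, -8], "angular": [0, 0, -4], "grip": 1}, {"xyz": [-75, -30, -20], "angular": [0, 0, -9], "grip": 1}, {"xyz": [-118, -48, -31], "angular": [0, 0, -14.5], "grip": 1}, {"xyz": [-160, -65, -42], "angular": [0, 0, -20], "grip": 1}, {"xyz": [-200, -82, -53], "angular": [0, 0, -25], "grip": 1}, {"xyz": [-237, -97, -63], "angular": [0, 0, -29.5], "grip": 1}, {"xyz": [-260, -106, -69], "angular": [0, 0, -32.5], "grip": 1}, {"xyz": [-260, -106, -69], "angular": [0, 0, -32.5], "grip": 1}])

```text
time_s: 0.9
tcp_pos: [0.4018, 0.249, 0.3007]
orientation: [[-0.991, -0.135, 0.001], [-0.135, 0.991, -0.0], [-0.001, -0.0, -1.0]]
force: [0.1, 0.5, 0.2]
gripper_width: 1.001
gripper_force: 0.0
```

```bash
python3 -c "
from h import *
s=go(mouth+.097*ax,Rcap);print(sensors.observe()['joint_positions'])"
```

```text
xyz [-147.3  -70.6   56.5] ang [ -0.1 -34.9  -0.2] rows>= 4.1
[ 0.5552  0.1658  0.0902  1.4941 -0.0007  0.4194]
```

arm_command(deltas=[{"xyz": [-17, -8, 7], "angular": [0, -4, 0], "grip": 1}, {"xyz": [-46, -22, 18], "angular": [0, -11, 0], "grip": 1}, {"xyz": [-75, -36, 29], "angular": [0, -18, 0], "grip": 1}, {"xyz": [-105, -50, 40], "angular": [0, -25, 0], "grip": 1}, {"xyz": [-130, -63, 50], "angular": [0, -31, 0], "grip": 1}, {"xyz": [-147, -70.5, 56.5], "angular": [0, -35, 0], "grip": 1}, {"xyz": [-147, -70.5, 56.5], "angular": [0, -35, 0], "grip": 1}, {"xyz": [-147, -70.5, 56.5], "angular": [0, -35, 0], "grip": 1}])

```text
time_s: 1.7
tcp_pos: [0.554, 0.2023, 0.2431]
orientation: [[-0.813, -0.141, 0.565], [-0.115, 0.99, 0.08], [-0.571, 0.0, -0.821]]
force: [-0.2, -0.3, 0.8]
gripper_width: 1.002
gripper_force: 0.0
```

```bash
python3 - <<'E'
from h import *
s=go(mouth+.007*ax,Rcap);print(sensors.observe()['joint_positions'],sensors.observe()['orientation'])
c=optics.camera("wrist");save(c,"pics/w1.png")
W=cloud(c);p=W[(c["color"].max(-1)<75)&(W[...,2]>.1)&(np.linalg.norm(W-mouth,axis=-1)<.08)]
# rib: points above disc
h=(p-mouth)@ax;print(np.histogram(h,bins=np.arange(-.03,.045,.003)))
xc=np.cross(ycam,ax)
for lo,hi in((.001,.008),(.022,.032)):
    t=p[(h>lo)&(h<hi)]-mouth;print(lo,len(t),"ycam range",np.percentile(t@ycam,[1,50,99]),"xc",np.percentile(t@xc,[1,50,99]),"rect",cv2.minAreaRect(np.c_[t@xc,t@ycam].astype(np.float32)))
E
```

```text
xyz [-3.5 -3.7 90.5] ang [ 0.1 -0.2  0.1] rows>= 1.8
[ 0.4352  0.0143 -0.4197  0.5496 -0.1661  0.2439] [[-0.8129 -0.1406  0.5652]
 [-0.1153  0.9901  0.0805]
 [-0.5709  0.0003 -0.821 ]]
(array([   0,    0,    0,    1,   14,   27,   20,   30,   19,   34, 2756,
       1071,   12,   13,    8,    7,   14,  125,  769,    7,    0,    0,
          0,    0]), array([-0.03 , -0.027, -0.024, -0.021, -0.018, -0.015, -0.012, -0.009,
       -0.006, -0.003, -0.   ,  0.003,  0.006,  0.009,  0.012,  0.015,
        0.018,  0.021,  0.024,  0.027,  0.03 ,  0.033,  0.036,  0.039,
        0.042]))
0.001 3797 ycam range [-0.0311  0.0018  0.0312] xc [-0.0332 -0.0043  0.0285] rect ((-0.002533700317144394, 0.0001363009214401245), (0.06513708084821701, 0.06565596163272858), 62.44035339355469)
0.022 892 ycam range [-0.0058  0.0003  0.0057] xc [-0.0246 -0.004   0.019 ] rect ((-0.0027264095842838287, 0.00015210174024105072), (0.011956931091845036, 0.04498676955699921), 89.31449127197266)
```

View pics/w1.png

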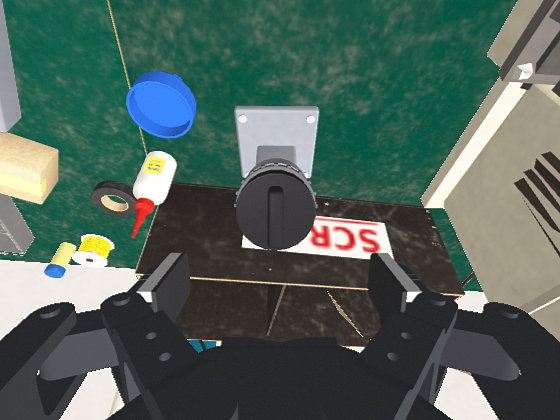

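Wrist view: the cap is centred at (275,205) with its rib running along the slope, between the fingers. The depth data puts the rib within 3 mm of the prediction, so I'm going in.

arm_command(deltas=[{"xyz": [0, -2, 25], "angular": [0, 0, 0], "grip": 1}, {"xyz": [-1, -3.7, 55], "angular": [0, 0, 0], "grip": 1}, {"xyz": [-1, -3.7, 78], "angular": [0, 0, 0], "grip": 1}, {"xyz": [-1, -3.7, 87], "angular": [0, 0, 0], "grip": 1}, {"xyz": [-1, -3.7, 91], "angular": [0, 0, 0], "grip": 1}, {"xyz": [-1, -3.7, 91], "angular": [0, 0, 0], "grip": 0}, {"xyz": [-1, -3.7, 91], "angular": [0, 0, 0], "grip": -1}, {"xyz": [-1, -3.7, 91], "angular": [0, 0, 0], "grip": -1}])

```text
time_s: 2.55
tcp_pos: [0.6084, 0.2059, 0.1713]
orientation: [[-0.81, -0.14, 0.569], [-0.114, 0.99, 0.081], [-0.575, 0.001, -0.818]]
force: [0.3, 0.9, -0.3]
gripper_width: 0.516
gripper_force: 0.0
```

arm_command(deltas=[{"xyz": [0, 0, 0], "angular": [0, 0, 0], "grip": -1}, {"xyz": [0, 0, 0], "angular": [0, 0, 0], "grip": -1}, {"xyz": [0, 0, 0], "angular": [0, 0, 0], "grip": -1}, {"xyz": [0, 0, 0], "angular": [0, 0, 0], "grip": -1}])

```text
time_s: 2.95
tcp_pos: [0.6081, 0.2062, 0.1708]
orientation: [[-0.81, -0.141, 0.569], [-0.115, 0.99, 0.082], [-0.574, 0.001, -0.819]]
force: [-5.6, 1.5, 5.6]
gripper_width: 0.127
gripper_force: 59.8
```

arm_command(deltas=[{"xyz": [0, 0, -5], "angular": [0, 0, 0], "grip": -1}, {"xyz": [0, 0, -15], "angular": [0, 0, 0], "grip": -1}, {"xyz": [0, 0, -28], "angular": [0, 0, 0], "grip": -1}, {"xyz": [0, 0, -44], "angular": [0, 0, 0], "grip": -1}, {"xyz": [0, 0, -62], "angular": [0, 0, 0], "grip": -1}, {"xyz": [0, 0, -82], "angular": [0, 0, 0], "grip": -1}, {"xyz": [0, 0, -95], "angular": [0, 0, 0], "grip": -1}, {"xyz": [0, 0, -95], "angular": [0, 0, 0], "grip": -1}])

```text
time_s: 3.75
tcp_pos: [0.5541, 0.1978, 0.2499]
orientation: [[-0.809, -0.14, 0.57], [-0.114, 0.99, 0.081], [-0.576, 0.0, -0.817]]
force: [0.2, -0.4, -0.7]
gripper_width: 0.123
gripper_force: 59.0
```

```bash
python3 - <<'E'
from h import *
s0=sensors.observe();print(s0['gripper_force'],s0['gripper_width'],s0['force'])
# cap pose in the tool frame from wrist camera
c=optics.camera("wrist");W=cloud(c);R=s0["orientation"];t=s0["tcp_pos"]
L=(W-t)@R; m=(c["color"].max(-1)<75)&(abs(L[...,1])<.045)&(abs(L[...,0])<.05)&(L[...,2]>0)&(L[...,2]<.03)
p=L[m];print(len(p),np.median(p,0),p.min(0),p.max(0),np.histogram(p[:,2],bins=np.arange(0,.031,.003))[0])
a=np.linalg.lstsq(np.c_[p[:,:2],np.ones(len(p))],p[:,2],rcond=None)[0];print("plane",a)
print(cv2.minEnclosingCircle(p[:,:2].astype(np.float32)))
s=go([dish[0],dish[1],.13],Rdn);s=go([dish[0],dish[1],.031],Rdn,s)
E
```

```text
59.033188819885254 0.12250230236395596 [ 0.2429 -0.3544 -0.6761]
6099 [ 0.0169 -0.0005  0.0047] [-0.0138 -0.0342  0.    ] [0.0349 0.032  0.0261] [  44 5405  179   92   94   91   80   73   41    0]
plane [0.1072 0.0007 0.0039]
((0.0019116452895104885, -0.0009274728363379836), 0.033431749790906906)
xyz [ 170.9 -115.2   24.9] ang [ 0.  35.1  0. ] rows>= 4.2
xyz [ 0.  0. 99.] ang [0. 0. 0.] rows>= 2.0
```

arm_command(deltas=[{"xyz": [17, -11, -3], "angular": [0, 3, 0], "grip": -1}, {"xyz": [45, -30, -4], "angular": [0, 9, 0], "grip": -1}, {"xyz": [77, -52, -2], "angular": [0, 15.5, 0], "grip": -1}, {"xyz": [110, -74, 3], "angular": [0, 22, 0], "grip": -1}, {"xyz": [140, -94, 11], "angular": [0, 28.5, 0], "grip": -1}, {"xyz": [162, -109, 20], "angular": [0, 33, 0], "grip": -1}, {"xyz": [171, -115, 25], "angular": [0, 35, 0], "grip": -1}, {"xyz": [171, -115, 25], "angular": [0, 35, 0], "grip": -1}])

```text
time_s: 4.6
tcp_pos: [0.4453, 0.0657, 0.1269]
orientation: [[-0.99, -0.138, -0.004], [-0.138, 0.99, -0.001], [0.004, -0.0, -1.0]]
force: [0.2, 0.1, -0.5]
gripper_width: 0.123
gripper_force: 59.1
```

```bash
python3 - <<'E'
from h import *
s0=sensors.observe();print(s0['gripper_force'],s0['tcp_pos'])
c=optics.camera("wrist");W=cloud(c);R=s0["orientation"];t=s0["tcp_pos"];L=(W-t)@R
m=(c["color"].max(-1)<75)&(abs(L[...,1])<.045)&(abs(L[...,0])<.05)&(L[...,2]>.001)&(L[...,2]<.009);p=L[m]
for _ in range(4):
    a=np.linalg.lstsq(np.c_[p[:,:2],np.ones(len(p))],p[:,2],rcond=None)[0];p=p[abs(p[:,:2]@a[:2]+a[2]-p[:,2])<.0015]
print("plane",a,len(p),cv2.minEnclosingCircle(p[:,:2].astype(np.float32)))
# dish rim by wrist camera
C=c["color"];m=(abs(W[...,2]-.019)<.003)&(np.hypot(W[...,0]-dish[0],W[...,1]-dish[1])<.06)&(C.min(-1)>90);q=W[m][:,:2]
if len(q)>20:
    M=np.c_[2*q,np.ones(len(q))];x=np.linalg.lstsq(M,(q**2).sum(1),rcond=None)[0];print("dish",len(q),x[:2],np.sqrt(x[2]+x[:2]@x[:2]),q.min(0),q.max(0))
go([dish[0],dish[1],.032],Rdn)
E
```

```text
59.07037675380707 [0.4453 0.0657 0.1269]
plane [0.001  0.0027 0.0046] 5137 ((0.0014207151252776384, -0.0006857752450741827), 0.03322896361351013)
dish 920 [0.4461 0.065 ] 0.04653706118719027 [0.3979 0.0167] [0.4626 0.114 ]
xyz [-0.1 -0.2 96.1] ang [ 0.  -0.1  0. ] rows>= 1.9
```

arm_command(deltas=[{"xyz": [-1, 0, 15], "angular": [0, 0, 0], "grip": -1}, {"xyz": [-1, 0, 40], "angular": [0, 0, 0], "grip": -1}, {"xyz": [-1, 0, 65], "angular": [0, 0, 0], "grip": -1}, {"xyz": [-1, 0, 82], "angular": [0, 0, 0], "grip": -1}, {"xyz": [-1, 0, 90], "angular": [0, 0, 0], "grip": -1}, {"xyz": [-1, 0, 93], "angular": [0, 0, 0], "grip": -1}, {"xyz": [-1, 0, 95], "angular": [0, 0, 0], "grip": -1}, {"xyz": [-1, 0, 95], "angular": [0, 0, 0], "grip": -1}])

```text
time_s: 5.45
tcp_pos: [0.4477, 0.0669, 0.0349]
orientation: [[-0.99, -0.14, 0.002], [-0.14, 0.99, 0.0], [-0.002, 0.0, -1.0]]
force: [0.0, -0.4, -0.7]
gripper_width: 0.126
gripper_force: 59.1
```

arm_command(deltas=[{"xyz": [0, 0, 1], "angular": [0, 0, 0], "grip": -1}, {"xyz": [0, 0, 2], "angular": [0, 0, 0], "grip": -1}, {"xyz": [0, 0, 3], "angular": [0, 0, 0], "grip": -1}, {"xyz": [0, 0, 3], "angular": [0, 0, 0], "grip": -1}])

```text
time_s: 5.85
tcp_pos: [0.4468, 0.0665, 0.0311]
orientation: [[-0.99, -0.14, -0.0], [-0.14, 0.99, -0.0], [0.0, 0.0, -1.0]]
force: [-0.4, 0.3, -0.7]
gripper_width: 0.123
gripper_force: 59.1
```

arm_command(deltas=[{"xyz": [0, 0, 1], "angular": [0, 0, 0], "grip": -1}, {"xyz": [0, 0, 1], "angular": [0, 0, 0], "grip": -1}])

```text
time_s: 6.05
tcp_pos: [0.4469, 0.0665, 0.0308]
orientation: [[-0.99, -0.14, 0.0], [-0.14, 0.99, -0.0], [-0.0, -0.0, -1.0]]
force: [-1.4, -0.8, 4.9]
gripper_width: 0.125
gripper_force: 59.9
```

Contact with the dish floor, so I'll release and back up.

arm_command(deltas=[{"xyz": [0, 0, 0], "angular": [0, 0, 0], "grip": -0.6}, {"xyz": [0, 0, 0], "angular": [0, 0, 0], "grip": -0.3}, {"xyz": [0, 0, 0], "angular": [0, 0, 0], "grip": 0}, {"xyz": [0, 0, 0], "angular": [0, 0, 0], "grip": 0}, {"xyz": [0, 0, -8], "angular": [0, 0, 0], "grip": 0}, {"xyz": [0, 0, -30], "angular": [0, 0, 0], "grip": 0}, {"xyz": [0, 0, -70], "angular": [0, 0, 0], "grip": 0}, {"xyz": [0, 0, -115], "angular": [0, 0, 0], "grip": 0}])

```text
time_s: 6.85
tcp_pos: [0.4456, 0.0664, 0.1458]
orientation: [[-0.99, -0.14, -0.003], [-0.14, 0.99, -0.0], [0.003, 0.0, -1.0]]
force: [1.4, 0.7, 0.3]
gripper_width: 0.502
gripper_force: 0.0
```

```bash
cat >> h.py <<'E'
by=np.radians(-19);bx=np.array([np.cos(by),np.sin(by),0]);bY=np.array([-np.sin(by),np.cos(by),0]);bc=np.array([.5548,-.1885,0])
hinge=bc+.066*bx-.04*bY+[0,0,.046]
def handle(th,off=0):
    r=np.hypot(.161,.004);a=th+np.arctan2(.004,.161);return hinge-r*np.cos(a)*bx+[0,0,r*np.sin(a)]+off*bY
def Rt(phi): return Rz(-np.cos(phi)*np.array([0,0,1])-np.sin(phi)*bx,bx)  # tool leaning with the lid by phi
E
python3 - <<'E'
from h import *
s0=sensors.observe();print(s0['joint_positions'])
c=optics.camera("wrist");W=cloud(c)
m=(c["color"].max(-1)<75)&(abs(W[...,2]-.027)<.004)&(np.hypot(W[...,0]-dish[0],W[...,1]-dish[1])<.045);p=W[m]
a=np.linalg.lstsq(np.c_[p[:,:2],np.ones(len(p))],p[:,2],rcond=None)[0];print("cap disc",len(p),p.mean(0),a[:2],cv2.minEnclosingCircle(p[:,:2].astype(np.float32)))
print(handle(.11,.015),handle(.96,.015))
s=go(handle(.11,.015)+[-.05,.1,.12],Rt(0));s=go(handle(.11,.015)+[0,0,.10],Rt(0),s)
E
```

```text
[ 0.1479  0.2053 -0.2728  1.0958  0.      0.0075]
cap disc 3231 [0.4436 0.0657 0.0261] [0.0026 0.0012] ((0.44538137316703796, 0.06586924940347672), 0.0331878587603569)
[ 0.4582 -0.1817  0.0677] [ 0.5249 -0.2046  0.1802]
xyz [  62.5 -141.4  -34.4] ang [  0.7   0.4 117. ] rows>= 13.6
xyz [-78.3  79.8  20. ] ang [0. 0. 0.] rows>= 2.3
```

Cap lies flat and within 1 mm of the dish centre. On to the lid handle.

arm_command(deltas=[{"xyz": [6, -14, -10], "angular": [0, 0, 5], "grip": 0}, {"xyz": [14, -35, -25], "angular": [0, 0, 13], "grip": 0}, {"xyz": [24, -58, -40], "angular": [0, 0, 21], "grip": 0}, {"xyz": [34, -80, -55], "angular": [0, 0, 29], "grip": 0}, {"xyz": [44, -100, -65], "angular": [0, 0, 37], "grip": 0}, {"xyz": [52, -120, -72], "angular": [0, 0, 45], "grip": 0}, {"xyz": [58, -135, -75], "angular": [0, 0, 53], "grip": 0}, {"xyz": [62, -141, -75], "angular": [0, 0, 60], "grip": 0}])

```text
time_s: 7.7
tcp_pos: [0.4053, -0.083, 0.2212]
orientation: [[-0.611, 0.792, 0.002], [0.792, 0.611, -0.001], [-0.002, 0.001, -1.0]]
force: [-1.0, 0.6, 0.4]
gripper_width: 0.5
gripper_force: 0.0
```

arm_command(deltas=[{"xyz": [0, 0, 0], "angular": [0, 0, 8], "grip": 0}, {"xyz": [0, 0, 0], "angular": [0, 0, 16], "grip": 0}, {"xyz": [0, 0, 0], "angular": [0, 0, 24], "grip": 0}, {"xyz": [0, 0, 0], "angular": [0, 0, 32], "grip": 0}, {"xyz": [0, 0, 0], "angular": [0, 0, 40], "grip": 0}, {"xyz": [0, 0, 0], "angular": [0, 0, 48], "grip": 0}, {"xyz": [0, 0, 0], "angular": [0, 0, 55], "grip": 0}, {"xyz": [0, 0, 0], "angular": [0, 0, 57], "grip": 0}])

```text
time_s: 8.5
tcp_pos: [0.4051, -0.0817, 0.2205]
orientation: [[0.328, 0.945, 0.001], [0.945, -0.328, -0.0], [0.0, 0.001, -1.0]]
force: [-0.8, -0.1, 0.1]
gripper_width: 0.495
gripper_force: 0.0
```

```bash
python3 - <<'E'
from h import *
s0=sensors.observe();print(s0['joint_positions'],s0['tcp_pos'])
c=optics.camera("wrist");save(c,"pics/w2.png");W=cloud(c);C=c["color"].astype(int)
q=W-hinge;xb=q@bx;yb=q@bY;z=q[...,2]
print("predicted handle x -0.1597 y 0 z .0217")
m=(xb<-.135)&(xb>-.19)&(abs(yb)<.042)&(z>0.005)&(z<.05);p=np.c_[xb[m],yb[m],z[m]];print("bar",len(p),p.mean(0) if len(p) else 0,p.min(0),p.max(0),cv2.minAreaRect(p[:,:2].astype(np.float32)))
m=(xb<-.02)&(xb>-.115)&(abs(yb)<.07)&(z>0)&(z<.05);p=np.c_[xb[m],yb[m],z[m]]
if len(p)>50: print("lid",len(p),np.linalg.lstsq(np.c_[p[:,:2],np.ones(len(p))],p[:,2],rcond=None)[0])
s=go(handle(.11,.015)+[0,0,.10],Rt(0));
E
```

```text
[-0.1989  0.0742 -0.2238  1.2723  0.      1.7055] [ 0.4051 -0.0817  0.2205]
predicted handle x -0.1597 y 0 z .0217
bar 190 [-0.1589  0.0305  0.0241] [-0.1637  0.0114  0.0188] [-0.1537  0.0419  0.0265] ((-0.1588246375322342, 0.02672407031059265), (0.030409889295697212, 0.009862297214567661), 88.96881103515625)
lid 6388 [-0.1079  0.0017  0.0051]
xyz [-77.1  82.8  52.9] ang [ 0.  -0.  -0.1] rows>= 2.5
```

View pics/w2.png

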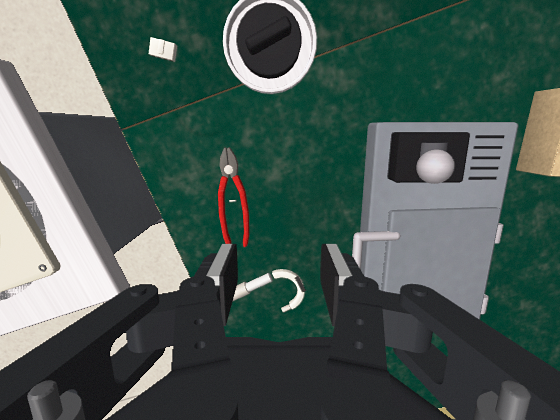

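Wrist view: cap seated in the large dish at (268,40), handle bar end at (358,240), lever ball at (437,167). The bar is within 1 mm of the prediction, and the lid starts at about 0.108 rad.

arm_command(deltas=[{"xyz": [-13, 14, 6], "angular": [0, 0, 0], "grip": -0.39}, {"xyz": [-36, 39, 20], "angular": [0, 0, 0], "grip": -0.39}, {"xyz": [-60, 64, 38], "angular": [0, 0, 0], "grip": -0.39}, {"xyz": [-73, 79, 50], "angular": [0, 0, 0], "grip": -0.39}, {"xyz": [-77, 83.5, 65], "angular": [0, 0, 0], "grip": -0.39}, {"xyz": [-77, 83.5, 85], "angular": [0, 0, 0], "grip": -0.39}, {"xyz": [-77, 83.5, 95], "angular": [0, 0, 0], "grip": -0.39}, {"xyz": [-77, 83.5, 95], "angular": [0, 0, 0], "grip": -0.39}])

```text
time_s: 9.35
tcp_pos: [0.4579, -0.1811, 0.1238]
orientation: [[0.324, 0.946, -0.003], [0.946, -0.324, 0.001], [0.0, -0.003, -1.0]]
force: [0.5, 0.5, -0.3]
gripper_width: 0.304
gripper_force: 0.0
```

```bash
python3 - <<'E'
from h import *
s0=sensors.observe();print(s0['tcp_pos'],s0['gripper_width'],s0['joint_positions'])
c=optics.camera("wrist");W=cloud(c);L=(W-s0["tcp_pos"])@s0["orientation"]
m=(L[...,2]>.05)&(L[...,2]<.085)&(abs(L[...,1])<.03)&(abs(L[...,0])<.02);p=L[m]
print(len(p),np.histogram(p[:,1],bins=np.arange(-.03,.031,.004))[0],np.histogram(p[:,2],bins=np.arange(.05,.086,.005))[0]);
m2=p[:,2]<np.percentile(p[:,2],10)+.006;print("bar in tool",p[m2].mean(0),p[m2].min(0),p[m2].max(0))
go(handle(.108,.015)+.001*bx+[0,0,-.015],Rt(0))
E
```

```text
[ 0.4579 -0.1811  0.1238] 0.304347055076994 [-0.3766  0.3038 -0.2023  1.0682  0.      1.5246]
1087 [  0   0   0   0   0   0  55 331 333  55   0   0   4 136 173] [687  87   0   0   0   0 313]
bar in tool [0.0003 0.0019 0.0534] [-0.02   -0.0027  0.0505] [0.02   0.0066 0.0564]
xyz [-0.5  0.7 72.6] ang [-0.1 -0.   0.1] rows>= 1.5
```

arm_command(deltas=[{"xyz": [0, 2, 12], "angular": [0, 0, 0], "grip": -0.39}, {"xyz": [0, 2, 30], "angular": [0, 0, 0], "grip": -0.39}, {"xyz": [0, 2, 48], "angular": [0, 0, 0], "grip": -0.39}, {"xyz": [0, 2, 62], "angular": [0, 0, 0], "grip": -0.39}, {"xyz": [0, 2, 70], "angular": [0, 0, 0], "grip": -0.39}, {"xyz": [0, 2, 70], "angular": [0, 0, 0], "grip": -0.39}])

```text
time_s: 10.0
tcp_pos: [0.4606, -0.1819, 0.0543]
orientation: [[0.324, 0.946, -0.001], [0.946, -0.324, 0.001], [0.0, -0.001, -1.0]]
force: [-0.5, -0.4, 0.8]
gripper_width: 0.309
gripper_force: 0.0
```

arm_command(deltas=[{"xyz": [0, 0, 0], "angular": [0, 0, 0], "grip": -1}, {"xyz": [0, 0, 0], "angular": [0, 0, 0], "grip": -1}, {"xyz": [0, 0, 0], "angular": [0, 0, 0], "grip": -1}, {"xyz": [0, 0, 0], "angular": [0, 0, 0], "grip": -1}, {"xyz": [0, 0, 0], "angular": [0, 0, 0], "grip": -1}])

```text
time_s: 10.5
tcp_pos: [0.459, -0.1815, 0.0551]
orientation: [[0.325, 0.946, -0.004], [0.946, -0.325, 0.001], [0.0, -0.004, -1.0]]
force: [-5.1, 1.8, 0.4]
gripper_width: 0.084
gripper_force: 58.6
```

```bash
python3 - <<'E'
from h import *
s0=sensors.observe();print(s0['tcp_pos'],s0['gripper_width'],s0['gripper_force'],s0['force'])
R=s0["orientation"];h0=handle(.108,.015)
for th in np.linspace(.108,.96,13)[1:]: print(round(th,3),(R.T@(handle(th,.015)-h0)*1000).round(1))
E
```

```text
[ 0.459  -0.1815  0.0551] 0.08382515144415237 58.55495810508728 [-5.089   1.7997  0.4357]
0.179 [ -0.    1.9 -11.3]
0.25 [ -0.    4.5 -22.4]
0.321 [ -0.    8.  -33.3]
0.392 [ -0.   12.2 -43.9]
0.463 [ -0.   17.2 -54.2]
0.534 [ -0.   22.8 -64.1]
0.605 [ -0.   29.2 -73.6]
0.676 [ -0.   36.2 -82.7]
0.747 [ -0.   43.9 -91.2]
0.818 [ -0.   52.1 -99.1]
0.889 [  -0.    60.9 -106.4]
0.96 [  -0.    70.1 -113.1]
```

arm_command(deltas=[{"xyz": [0, 0.7, -5], "angular": [0, 0, 0], "grip": -1}, {"xyz": [0, 1.9, -11.3], "angular": [0, 0, 0], "grip": -1}, {"xyz": [0, 4.5, -22.4], "angular": [0, 0, 0], "grip": -1}, {"xyz": [0, 8, -33.3], "angular": [0, 0, 0], "grip": -1}, {"xyz": [0, 12.2, -43.9], "angular": [0, 0, 0], "grip": -1}, {"xyz": [0, 17.2, -54.2], "angular": [0, 0, 0], "grip": -1}, {"xyz": [0, 20, -59], "angular": [0, 0, 0], "grip": -1}, {"xyz": [0, 20, -59], "angular": [0, 0, 0], "grip": -1}])

```text
time_s: 11.3
tcp_pos: [0.4777, -0.1879, 0.1157]
orientation: [[0.325, 0.946, -0.004], [0.946, -0.325, 0.002], [0.0, -0.005, -1.0]]
force: [-11.5, 4.0, 6.2]
gripper_width: 0.089
gripper_force: 59.3
```

```bash
python3 - <<'E'
from h import *
s0=sensors.observe();print(s0['tcp_pos'],s0['gripper_width'],s0['gripper_force'],s0['force'],s0['ft_torque'],s0['joint_positions'])
R=s0["orientation"];d=s0["tcp_pos"]+[0,0,.0135]-hinge;th=np.arctan2(d[2],-(d@bx))-.025;print("theta est",th)
for t in (.6,.7,.8,.9,.96): print(t,(R.T@(handle(t,.015)-handle(th,.015))*1000).round(1))
E
```

```text
[ 0.4777 -0.1879  0.1157] 0.08922352350175043 59.34806942939758 [-11.4756   4.0414   6.1742] [0.9412 2.6261 0.0026] [-0.3748  0.3505 -0.1577  1.0672 -0.0001  1.5269]
theta est 0.5138867623349723
0.6 [ -0.    7.6 -11.6]
0.7 [ -0.   17.6 -24.2]
0.8 [ -0.   28.8 -35.8]
0.9 [ -0.   41.1 -46.2]
0.96 [ -0.   48.9 -51.8]
```

arm_command(deltas=[{"xyz": [0, 3, -5], "angular": [0, 0, 0], "grip": -1}, {"xyz": [0, 7.6, -11.6], "angular": [0, 0, 0], "grip": -1}, {"xyz": [0, 15, -21.5], "angular": [0, 0, 0], "grip": -1}, {"xyz": [0, 23, -30.5], "angular": [0, 0, 0], "grip": -1}, {"xyz": [0, 32, -39], "angular": [0, 0, 0], "grip": -1}, {"xyz": [0, 41, -46], "angular": [0, 0, 0], "grip": -1}, {"xyz": [0, 48.5, -51.5], "angular": [0, 0, 0], "grip": -1}, {"xyz": [0, 48.5, -51.5], "angular": [0, 0, 0], "grip": -1}])

```text
time_s: 12.1
tcp_pos: [0.5234, -0.2037, 0.1701]
orientation: [[0.325, 0.946, -0.003], [0.946, -0.325, 0.001], [-0.0, -0.003, -1.0]]
force: [-16.1, 6.2, 19.0]
gripper_width: 0.084
gripper_force: 59.8
```

```bash
python3 - <<'E'
from h import *
s0=sensors.observe();print(s0['tcp_pos'],s0['gripper_width'],s0['gripper_force'],s0['force'],s0['ft_torque'])
d=s0["tcp_pos"]+[0,0,.0135]-hinge;print("theta est",np.arctan2(d[2],-(d@bx))-.025,np.hypot(d[2],d@bx))
W=cloud(optics.camera("side"));q=W-hinge;xb=q@bx;yb=q@bY
m=(abs(yb)<.06)&(xb<0)&(xb>-.1)&(q[...,2]>.03)&(q[...,2]<.15);p=np.c_[xb[m],q[...,2][m]]
print(len(p),"lid angle by depth",np.polyfit(p[:,0],p[:,1],1) if len(p)>20 else 0)
E
```

```text
[ 0.5234 -0.2037  0.1701] 0.0843745386425614 59.828136563301086 [-16.0614   6.1789  18.9645] [ 1.3715  3.9138 -0.0759]
theta est 0.962885311884937 0.16485383056745617
161 lid angle by depth [-1.3646  0.0101]
```

arm_command(deltas=[{"xyz": [0, -2, -3], "angular": [0, 0, 0], "grip": -1}, {"xyz": [0, -2, -3], "angular": [0, 0, 0], "grip": -1}])

```text
time_s: 12.35
tcp_pos: [0.5237, -0.2039, 0.1706]
orientation: [[0.325, 0.946, 0.001], [0.946, -0.325, -0.0], [-0.0, 0.001, -1.0]]
force: [-7.3, 1.6, 2.4]
gripper_width: 0.088
gripper_force: 60.1
```

Force dropped. Releasing and rising.

arm_command(deltas=[{"xyz": [0, 0, 0], "angular": [0, 0, 0], "grip": -0.6}, {"xyz": [0, 0, 0], "angular": [0, 0, 0], "grip": -0.39}, {"xyz": [0, 0, 0], "angular": [0, 0, 0], "grip": -0.39}, {"xyz": [0, 0, 0], "angular": [0, 0, 0], "grip": -0.39}, {"xyz": [0, 0, -6], "angular": [0, 0, 0], "grip": -0.39}, {"xyz": [0, 0, -25], "angular": [0, 0, 0], "grip": -0.39}, {"xyz": [0, 0, -55], "angular": [0, 0, 0], "grip": -0.39}, {"xyz": [0, 0, -90], "angular": [0, 0, 0], "grip": -0.39}])

```text
time_s: 13.15
tcp_pos: [0.5234, -0.2037, 0.2589]
orientation: [[0.325, 0.946, -0.002], [0.946, -0.325, 0.001], [0.0, -0.002, -1.0]]
force: [1.2, 0.1, 0.2]
gripper_width: 0.305
gripper_force: 0.0
```

```bash
python3 - <<'E'
from h import *
s0=sensors.observe();print(s0['tcp_pos'],s0['gripper_width'],s0['force'])
for n in("side","wrist"):
    c=optics.camera(n);W=cloud(c);q=W-hinge;xb=q@bx;yb=q@bY;z=q[...,2]
    m=(abs(yb)<.06)&(xb<-.01)&(xb>-.1)&(z>.015)&(z<.115);p=np.c_[xb[m],z[m]]
    print(n,len(p),"lid slope",np.polyfit(p[:,0],p[:,1],1) if len(p)>20 else 0)
    m=(abs(yb)<.03)&(z>.1)&(z<.15)&(xb>-.12)&(xb<-.06);p=np.c_[xb[m],z[m]];
    if len(p)>10: print("bar",len(p),p.mean(0),p.min(0),p.max(0))
    # lever ball
    xb=(W-bc)@bx;yb=(W-bc)@bY
    m=(W[...,2]>.09)&(W[...,2]<.16)&(abs(yb-.09)<.04)&(abs(xb)<.1);p=np.c_[xb[m],yb[m],W[...,2][m]]
    if len(p): 
        print("lever",len(p),p.mean(0),p.min(0),p.max(0)); t=p[p[:,2]>p[:,2].max()-.02];print(np.median(t,0))
    save(c,f"pics/{n}3.png")
E
```

```text
[ 0.5234 -0.2037  0.2589] 0.30513188118389106 [1.2494 0.1434 0.1533]
side 68 lid slope [-0.1868  0.0872]
bar 77 [-0.0901  0.131 ] [-0.0965  0.1001] [-0.0736  0.1398]
lever 110 [-0.0567  0.0938  0.131 ] [-0.069   0.0816  0.0908] [-0.0343  0.1028  0.1478]
[-0.0617  0.0945  0.1411]
wrist 5407 lid slope [-1.3097  0.0134]
bar 1582 [-0.0809  0.121 ] [-0.0949  0.1   ] [-0.0638  0.1388]
lever 1000 [-0.0527  0.0882  0.1359] [-0.0693  0.0766  0.0901] [-0.0319  0.1015  0.1479]
[-0.0554  0.0879  0.1433]
```

View pics/side3.png

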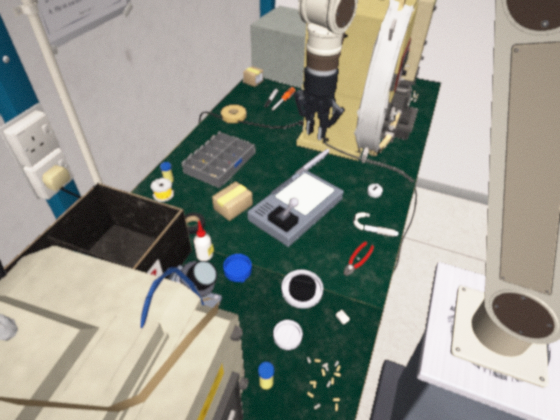

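Side view: lid standing at (315,163) at about 0.93 rad, cap in the dish at (302,289), lens bare at (203,275). Now the lever; its ball is at box x of about -57 mm and z of about 0.135.

```bash
python3 - <<'E'
from h import *
a=bc-.112*bx+.091*bY
s=go(a+[0,0,.24],Rt(0));s=go(a+[0,0,.108],Rt(0),s);s=go(bc-.012*bx+.091*bY+[0,0,.108],Rt(0),s)
E
```

```text
xyz [115.8 -90.9  23.6] ang [0.6 0.  0. ] rows>= 3.0
xyz [  0.   0. 132.] ang [0. 0. 0.] rows>= 2.6
xyz [ -0. 100.   0.] ang [0. 0. 0.] rows>= 2.0
```

arm_command(deltas=[{"xyz": [15, -12, 0], "angular": [0, 0, 0], "grip": -1}, {"xyz": [45, -35, 0], "angular": [0, 0, 0], "grip": -1}, {"xyz": [80, -63, 5], "angular": [0, 0, 0], "grip": -1}, {"xyz": [105, -83, 15], "angular": [0, 0, 0], "grip": -1}, {"xyz": [116, -91, 40], "angular": [0, 0, 0], "grip": -1}, {"xyz": [116, -91, 80], "angular": [0, 0, 0], "grip": -1}, {"xyz": [116, -91, 115], "angular": [0, 0, 0], "grip": -1}, {"xyz": [116, -91, 135], "angular": [0, 0, 0], "grip": -1}])

```text
time_s: 14.05
tcp_pos: [0.4736, -0.064, 0.1208]
orientation: [[0.324, 0.946, -0.004], [0.946, -0.324, 0.0], [-0.001, -0.004, -1.0]]
force: [-0.7, -0.4, 0.7]
gripper_width: -0.0
gripper_force: 0.0
```

arm_command(deltas=[{"xyz": [0, 0, 10], "angular": [0, 0, 0], "grip": -1}, {"xyz": [0, 0, 20], "angular": [0, 0, 0], "grip": -1}, {"xyz": [0, 10, 20], "angular": [0, 0, 0], "grip": -1}, {"xyz": [0, 20, 20], "angular": [0, 0, 0], "grip": -1}, {"xyz": [0, 30, 20], "angular": [0, 0, 0], "grip": -1}, {"xyz": [0, 40, 20], "angular": [0, 0, 0], "grip": -1}, {"xyz": [0, 40, 20], "angular": [0, 0, 0], "grip": -1}])

```text
time_s: 14.75
tcp_pos: [0.5161, -0.0782, 0.1084]
orientation: [[0.325, 0.946, 0.006], [0.946, -0.325, -0.001], [0.001, 0.005, -1.0]]
force: [-9.0, 2.0, 21.9]
gripper_width: -0.003
gripper_force: 12.5
```

```bash
python3 - <<'E'
from h import *
print(sensors.observe()['tcp_pos'],sensors.observe()['force'],sensors.observe()['ft_torque'])
a=optics.camera("side");b=optics.camera("scene");save(a,"pics/s4.png");save(b,"pics/c4.png")
A=cv2.imread("pics/s4.png");B=cv2.imread("pics/c4.png")
f=lambda I,x,y,w,h:cv2.resize(I[y:y+h,x:x+w],(400,500),interpolation=cv2.INTER_CUBIC)
cv2.imwrite("pics/crop4.png",np.hstack([f(A,240,110,112,140),f(B,250,160,112,140)]))
E
```

```text
[ 0.5161 -0.0782  0.1084] [-8.9691  2.0331 21.894 ] [ 0.1514  1.2808 -0.08  ]
```

View pics/crop4.png

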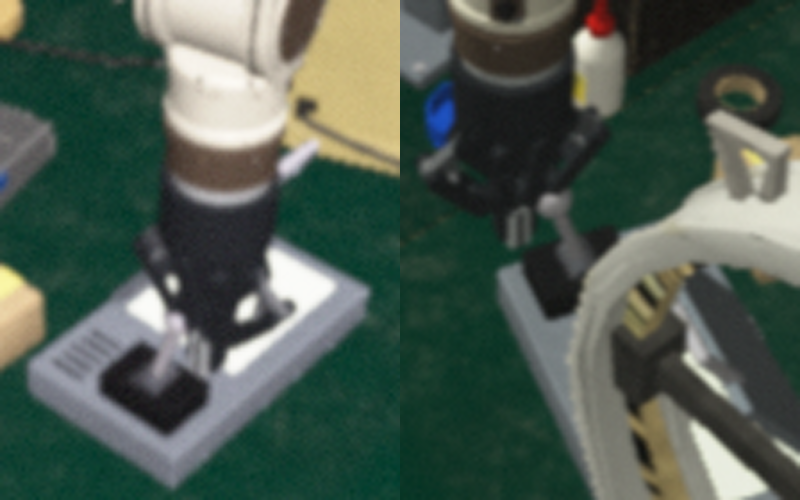

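The crop shows the folded finger linkage resting on the ball at (550,205 in the right half), ahead of the fingertips. I'll back off, rise about 20 mm, and push the ball with the tips alone.

arm_command(deltas=[{"xyz": [0, -12, -2], "angular": [0, 0, 0], "grip": -1}, {"xyz": [0, -25, -12], "angular": [0, 0, 0], "grip": -1}, {"xyz": [0, -25, -22], "angular": [0, 0, 0], "grip": -1}, {"xyz": [0, -15, -22], "angular": [0, 0, 0], "grip": -1}, {"xyz": [0, -5, -22], "angular": [0, 0, 0], "grip": -1}, {"xyz": [0, 5, -22], "angular": [0, 0, 0], "grip": -1}, {"xyz": [0, 12, -22], "angular": [0, 0, 0], "grip": -1}, {"xyz": [0, 12, -22], "angular": [0, 0, 0], "grip": -1}])

```text
time_s: 15.65
tcp_pos: [0.5259, -0.082, 0.1248]
orientation: [[0.325, 0.946, -0.0], [0.946, -0.325, -0.0], [-0.0, -0.0, -1.0]]
force: [-0.4, 0.6, -0.3]
gripper_width: -0.0
gripper_force: 0.0
```

arm_command(deltas=[{"xyz": [0, 8, 0], "angular": [0, 0, 0], "grip": -1}, {"xyz": [0, 16, 0], "angular": [0, 0, 0], "grip": -1}, {"xyz": [0, 24, 0], "angular": [0, 0, 0], "grip": -1}, {"xyz": [0, 32, 0], "angular": [0, 0, 0], "grip": -1}, {"xyz": [0, 32, 0], "angular": [0, 0, 0], "grip": -1}])

```text
time_s: 16.15
tcp_pos: [0.5563, -0.0923, 0.1255]
orientation: [[0.325, 0.946, 0.001], [0.946, -0.325, -0.0], [0.0, 0.001, -1.0]]
force: [-0.2, -0.8, 1.0]
gripper_width: -0.001
gripper_force: 0.0
```

```bash
cat > lev.py <<'E'
from h import *
s0=sensors.observe();print(s0['tcp_pos'],s0['force'],"xb",(s0['tcp_pos']-bc)@bx)
for n in("scene","side"):
    c=optics.camera(n);W=cloud(c);xb=(W-bc)@bx;yb=(W-bc)@bY;C=c["color"].astype(int)
    m=(W[...,2]>.07)&(W[...,2]<.17)&(abs(yb-.09)<.03)&(abs(xb)<.09)&(C.min(-1)>110);p=np.c_[xb[m],yb[m],W[...,2][m]]
    print(n,len(p),(p.mean(0),p.min(0),p.max(0)) if len(p) else 0)
    q=W-hinge;x=q@bx;y=q@bY;m=(abs(y)<.03)&(q[...,2]>.125)&(q[...,2]<.145)&(x>-.13)&(x<-.05)
    print("bar",m.sum(),x[m].mean(),q[...,2][m].mean())
E
python3 lev.py
```

```text
[ 0.5563 -0.0923  0.1255] [-0.1907 -0.8252  0.9538] xb -0.029904814731984752
scene 85 (array([-0.0116,  0.0888,  0.1288]), array([-0.0253,  0.0773,  0.0728]), array([0.0031, 0.1037, 0.1679]))
bar 20 -0.0882263774785027 0.13788538928215513
side 204 (array([-0.0193,  0.096 ,  0.126 ]), array([-0.0443,  0.0754,  0.0711]), array([0.0053, 0.1049, 0.1689]))
bar 65 -0.09210364282276017 0.1349721841878151
```

arm_command(deltas=[{"xyz": [0, 6, 1], "angular": [0, 0, 0], "grip": -1}, {"xyz": [0, 12, 2], "angular": [0, 0, 0], "grip": -1}, {"xyz": [0, 18, 3], "angular": [0, 0, 0], "grip": -1}, {"xyz": [0, 18, 3], "angular": [0, 0, 0], "grip": -1}])

```text
time_s: 16.65
tcp_pos: [0.5728, -0.098, 0.1222]
orientation: [[0.325, 0.946, 0.0], [0.946, -0.325, -0.0], [0.0, 0.0, -1.0]]
force: [0.8, -0.1, 0.3]
gripper_width: -0.001
gripper_force: 0.0
```

```bash
python3 lev.py
```

```text
[ 0.5728 -0.098   0.1222] [ 0.7657 -0.1287  0.3061] xb -0.012455573131826306
scene 99 (array([-0.0002,  0.0886,  0.1205]), array([-0.0228,  0.0772,  0.0727]), array([0.0188, 0.1019, 0.1636]))
bar 20 -0.08841104160654323 0.13835494928174985
side 192 (array([-0.0058,  0.0953,  0.121 ]), array([-0.0429,  0.0743,  0.0713]), array([0.0218, 0.1043, 0.1698]))
bar 66 -0.09222098270225207 0.13539527608327462
```

Not at the stop yet. I'll keep pushing.

arm_command(deltas=[{"xyz": [0, 5, 0], "angular": [0, 0, 0], "grip": -1}, {"xyz": [0, 10, 0], "angular": [0, 0, 0], "grip": -1}, {"xyz": [0, 15, 0], "angular": [0, 0, 0], "grip": -1}, {"xyz": [0, 15, 0], "angular": [0, 0, 0], "grip": -1}])

```text
time_s: 17.15
tcp_pos: [0.5748, -0.0987, 0.1221]
orientation: [[0.324, 0.946, -0.023], [0.946, -0.324, 0.008], [-0.0, -0.024, -1.0]]
force: [-28.5, 9.8, 21.1]
gripper_width: 0.001
gripper_force: 16.3
```

```bash
python3 lev.py
```

```text
[ 0.5748 -0.0987  0.1221] [-28.4874   9.832   21.0833] xb -0.010333904251103138
scene 89 (array([-0.0002,  0.0879,  0.12  ]), array([-0.023 ,  0.0766,  0.0722]), array([0.0207, 0.102 , 0.1634]))
bar 21 -0.08819422890303209 0.13790241047312307
side 181 (array([-0.0052,  0.0956,  0.1202]), array([-0.0275,  0.073 ,  0.0717]), array([0.022 , 0.1036, 0.1575]))
bar 66 -0.09211572507080631 0.13527086874039415
```

Stiff at about 30 N and the lever no longer moves, so that's the stop. Backing off and clearing.

arm_command(deltas=[{"xyz": [0, -15, 0], "angular": [0, 0, 0], "grip": -1}, {"xyz": [0, -35, 0], "angular": [0, 0, 0], "grip": -1}, {"xyz": [0, -65, -5], "angular": [0, 0, 0], "grip": -1}, {"xyz": [0, -95, -20], "angular": [0, 0, 0], "grip": -1}, {"xyz": [0, -110, -55], "angular": [0, 0, 0], "grip": -1}, {"xyz": [0, -120, -95], "angular": [0, 0, 0], "grip": -1}, {"xyz": [0, -125, -120], "angular": [0, 0, 0], "grip": -1}, {"xyz": [0, -125, -120], "angular": [0, 0, 0], "grip": -1}])

```text
time_s: 18.05
tcp_pos: [0.4701, -0.0622, 0.2474]
orientation: [[0.325, 0.946, 0.01], [0.946, -0.325, -0.001], [0.002, 0.009, -1.0]]
force: [0.3, 0.2, -0.0]
gripper_width: 0.003
gripper_force: 0.0
```

```bash
python3 lev.py; python3 - <<'E'
from h import *
s=optics.camera("side");c=optics.camera("wrist");save(s,"pics/s5.png");save(c,"pics/w5.png")
W=cloud(s);C=s["color"]
m=(C.max(-1)<75)&(abs(W[...,2]-.027)<.005)&(np.hypot(W[...,0]-dish[0],W[...,1]-dish[1])<.045);p=W[m];print("cap",len(p),cv2.minEnclosingCircle(p[:,:2].astype(np.float32)),p[:,2].mean())
A=cv2.imread("pics/s5.png")[140:320,220:360];B=cv2.imread("pics/w5.png")
cv2.imwrite("pics/crop5.png",np.hstack([cv2.resize(A,(350,450)),cv2.resize(B,(450,450))]))
E
```

```text
[ 0.4701 -0.0622  0.2474] [ 0.3088  0.1803 -0.0251] xb -0.12119292060644404
scene 109 (array([0.0003, 0.0888, 0.1204]), array([-0.0225,  0.0777,  0.071 ]), array([0.0203, 0.1027, 0.1482]))
bar 19 -0.08844006180096335 0.13851020981365758
side 160 (array([-0.0003,  0.0925,  0.1151]), array([-0.0271,  0.0751,  0.0703]), array([0.0222, 0.1033, 0.1455]))
bar 1 -0.09018984394371876 0.13690025763756047
cap 303 ((0.4442140460014343, 0.06955411285161972), 0.032581884413957596) 0.02658320896245633
```

View pics/crop5.png

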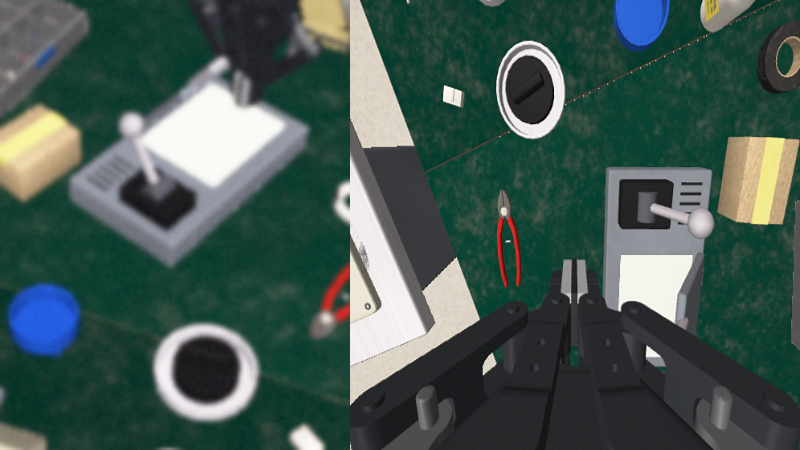

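```bash
python3 - <<'E'
from h import *
import pickle
def ball(c):
    W=cloud(c);xb=(W-bc)@bx;yb=(W-bc)@bY;Z=W[...,2]
    m=(Z>.125)&(Z<.16)&(abs(yb-.09)<.03)&(abs(xb)<.09)&(c["color"].min(-1)>110);p=np.c_[xb[m],yb[m],Z[m]]
    x=np.linalg.lstsq(np.c_[2*p,np.ones(len(p))],(p**2).sum(1),rcond=None)[0];return len(p),x[:3],np.sqrt(x[3]+x[:3]@x[:3])
o=pickle.load(open("o.pkl","rb"))
for n in("scene","side"):print(n,"before",ball(o[n]),"now",ball(optics.camera(n)))
print("wrist now",ball(optics.camera("wrist")))
E
```

```text
scene before (56, array([-0.059 ,  0.0894,  0.141 ]), np.float64(0.009108761830151179)) now (57, array([0.0122, 0.0905, 0.1368]), np.float64(0.010200164350628097))
side before (83, array([-0.0583,  0.0906,  0.1357]), np.float64(0.0114499366666152)) now (74, array([0.0128, 0.0909, 0.1334]), np.float64(0.011166171329889361))
wrist now (763, array([0.0145, 0.0895, 0.1317]), np.float64(0.01256138613888383))
```

The ball moved about 72 mm and sits at its starting height or slightly lower, so the lever is at its stop. Cap and lid are in place and the robot is clear, so I'm handing in.

```bash
python3 -c "
from rig import hand_in
print(hand_in())"
```

```text
the job is handed in; nothing more can be done
None
```

I handed the job in and got no verdict back, but by my measurements the cap lies flat, grip up, in the larger dish, the lid stands at about 0.93 rad, the lamp lever is at its stop, and the robot is clear of everything.

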